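# Start a viewing: hang the in-use marker and start the loose timer against its stop

### The job

Sign this viewing table in: first hang the red in-use marker astride the brass rail and let go of it. Then set the ivory viewing timer flat on the table with its plain end square against the rubber face of the fixed black stop, push its red button straight in against the stop and hold it fully in for a second, then let it spring out and leave the timer there. Do not disturb the other things on the table.

Things in the scene. Friction and masses are not known exactly. Their poses are not given: they have to be found in the camera images.
- timer_center (a point): Centre of the loose viewing timer: ivory box lying flat, 100 (its x) x 46 (y) x 36 high mm, about 250 g, dark display on top; this point is 18 mm over its underside. Red button in its -x end, roughly towards the robot at the start; plain end 50 mm away at +x. It slides on the table at under 3 N, before its button begins to move, so the button goes in only with the plain end braced.
- timer_button (a joint): Travel of the timer's button in m: 0 fully out, 0.006 fully in. It springs back; it begins to move at about 5 N and is fully in at about 9 N.
- button_face (a point): Centre of the outer face of the round red button, 20 mm across, 18 mm over the timer's underside; it stands 14 mm out of the timer's -x end (64 mm from the timer's centre) and is pressed along the timer's +x. Axes as the timer's.
- stop_face (a point): Mid-length of the rubber front face of the fixed stop, at table level: a black steel bar 180 mm long (its y), 40 high, bolted down; the rubber is 170 mm long, 4 to 36 mm above the table. +x points into the stop, so the timer comes up to it along +x from the open lane on its -x side. Stop and rail may swap sides.
- rail_mid (a point): Mid-point on the axis of a fixed horizontal brass bar, 12 mm across, 160 mm over the table, along its y, between two posts 220 mm apart (post balls 18 mm across reach 175 mm high).
- marker_center (a point): Centre of the loose red in-use marker: rigid inverted U of sheet metal, 120 g, standing on its two open edges. 80 mm long (its y), 32 over the outer faces (its x), 64 high (z up); walls and top bridge 4 thick, so the slot is 24 wide and 60 deep, open below and at both ends. This point is 32 mm over its lower edges. Hung, its y lies along the bar and this point about 22 mm below the bar's axis.
- rail: The brass rail on its two posts (see its mid-point); origin on the table below the mid-point, y along the bar.
- stop: The fixed stop (see its face); origin on the table, 15 mm behind the middle of the rubber face.
- canister: Bystander: brass coin canister with a knurled screw lid, 66 mm across, 72 high; origin under its centre.
- coin_tube: Bystander: upright clear tube of silver dollars, 42 mm across, 90 high; origin under its centre.
- spectacle_case: Bystander: brown tortoiseshell spectacle case, 160 (its x) x 60 x 40 high mm; origin under its centre.
- desk_bell: Bystander: bronze desk bell on a dark wooden foot 80 mm across, 58 high; origin under its centre.
- loupe: Bystander: black and steel eye loupe, 40 mm across, 38 high; origin under its centre.
- stamp: Bystander: hand stamp standing just in front of one end of the stop, beside the timer's place: steel foot 26 mm across, dark knob, 60 high; origin under its centre.
- key_dish: Bystander: low brass dish with a key in it, 76 mm across, 14 high, on the table under the rail; origin under its centre.
Mind the look-alikes: they are no part of the job. Leave any pink look-alike of the stop alone.

How it is judged:
By the outcome, as a careful person would: the job done as asked, in the order asked, and still so for the second after the job is handed in, with the robot touching nothing.
It also fails if it takes over 72 s, if anything falls off the work surface, if the arm or the gripper's body presses on something with over 40 N, if the wrist force passes 120 N, or if a joint passes its speed limit or range.

### The arm

A 6-joint arm with a two-finger parallel gripper is mounted at the origin on the work surface. World frame = base frame: x ahead of the robot, y to its left, z up, the work surface at z = 0. Lengths are in mm, angles in rad, forces in N, time in s.
With the tool pointing down it reaches from about 300 to 775 mm from the base axis. Payload 14.6 kg.
Tool frame: the origin (TCP) lies between the finger pads; the fingertips stand 19 mm ahead of it and the grasp point (between the pads) is the TCP; z points along the fingers, y is the line along which they close (so a half turn about z gives the same grasp; the last joint's range is limited). The gripper opens to 94 mm and grips with 3 to 60 N. Pads are 16 mm wide; open, the fingers measure 119 mm over their backs; the gripper's body (75 mm by 177 mm) begins 78 mm behind the grasp point.
Start: joints at [-0.067, 0.3, 1.521, -0, 1.321, -0.067], TCP at [549.99, -0.002, 224.446] pointing down, gripper open.
Joint ranges: [-3.03, 3.03], [-0.79, 2.21], [0.23, 2.52], [-1.04, 4.18], [0, 3.07], [-2.55, 2.55]. Speed limits (rad/s): [2.22, 2.22, 2.57, 3.14, 3.14, 3.14].

### API

Orientations are given as [roll, pitch, yaw] about the fixed x, y, z axes, in that order (R = Rz(yaw) Ry(pitch) Rx(roll)).
In Python, from cell import monitor, imaging, job, find_in, trace gives the robot as it stands. The module is installed in compiled form; this text tells all that it offers.
- The arm moves only by the tool arm_command, never from a script. Its argument "steps" is a list of rows, each a list of 5 numbers: the opening, from 0 (shut) to 1 (fully open), then the shift along the tool's x, y, z in mm, then the turn about the tool's z in degrees. In form: [[gripper, dx, dy, dz, turn], ...]. A call has 1 to 20 rows; each row is the pose to reach, as a shift and turn from the pose commanded when the call began, along the tool's axes at that moment; what a row does not reach only later rows make up. A row lasts 1/8 s, in which the tool goes at most 62.5 mm and 10.7 degrees, less where a joint would pass 70% of its speed; a pose out of reach is approached as far as the arm can. A call with a gripper value outside its range is refused whole. The fingers move at their own pace and stop on an object; "force" is the grip in N (left out, the last holds). Time passes only in rows, so rows that repeat a pose let the fingers close. It gives the time, the measured TCP pose, the force, the opening and the grip force at its end, in the units of the state.
- monitor.read_state(): the state, without advancing time (a new reading comes with each control period).
- imaging.camera(name): name is "scene" or "side" or "wrist"; returns a dict with "img" (384x512x3 uint8, red, green, blue), "mtx" (3x3 intrinsics, pixels), "view" (4x4, takes a point from world to camera coordinates). Camera axes: x right, y down, z forward; pixel columns grow to the right and rows downward; lengths in mm; the calibration is good to about 2 mm. A picture is of the moment at which its call begins. There is no depth.
- job.sign_off(): hands the job in; it is judged then, once.
Trained networks look in a picture, given as the dict that the camera call returned (one of the last four; its "shot" number tells which), for a name from the list of things; names that differ only in an ending like _2 or _b are one class to them, and where a whole thing is asked for, a point or a joint stands for the part that bears it (a point fixed in the world has none). Each returns a list of dicts, best first, with "p" (0 to 1); they miss things now and then, are a little off and sometimes report something else, mostly with a low value. They report only what shows in the picture. A call takes as long as a camera call. They do not tell look-alikes from the thing itself.
- find_in(picture, target): "rect" ([centre column, centre row, width, height] in pixels, round what is visible of it).
- trace(picture, target): "region" (384x512 bool, what is visible of it) and "rect" ([centre column, centre row, width, height] in pixels, round what is visible of it).
The state is a dict: "clock": time; "joints": joint angles; "qd": joint speeds; "effort": joint torques, N m; "eef_pos": TCP position; "eef_rot": TCP orientation; "wrist_force": force on the tool from outside, world axes, zero at the start; "moment": the same for the moment, N m; "finger_gap": finger opening in mm; "finger_force": force on a finger pad.
Only numpy, scipy, OpenCV 4.12 (cv2) and the standard library are available. Lean on these libraries where they do the work, as an engineer would, in place of code of your own. Each camera call takes 0.05 s, during which the arm holds its last target. There are 200 camera calls.

## Working session

There is one attempt and no reset: what is moved stays moved. The work goes in short steps, Python scripts to look and compute and a tool call to move; the robot and the scene stay as the last step left them, time stands still between calls to the robot, and variables do not carry over. Pictures are saved under pics/ and viewed, at most 10 in all, crops included, and the job is handed in when it is done.

Besides the shell and the picture viewer there is one more tool, called after "Request:" by a JSON object that holds its "api" and its "payload", one argument or row to a line. arm_command: Moves the arm, as the interface text tells. Its arguments: {"type":"object","properties":{"steps":{"type":"array","items":{"type":"array","items":{"type":"number"}}},"force":{"type":"number"}},"required":["steps"]}

```bash
mkdir -p pics
cat > h.py <<'E'
import numpy as np, cv2
from cell import monitor, imaging, job, find_in, trace
def save(p,n): cv2.imwrite('pics/'+n+'.png',p['img'][:,:,::-1])
def ray(p,u,v):
    V=np.array(p['view']);R=V[:3,:3];t=V[:3,3]
    d=R.T@np.linalg.inv(p['mtx'])@np.array([u,v,1.]);return -R.T@t,d
def atz(p,u,v,z):
    c,d=ray(p,u,v);return c+d*(z-c[2])/d[2]
def proj(p,X):
    V=np.array(p['view']);X=np.atleast_2d(X)
    q=(V[:3,:3]@X.T).T+V[:3,3];q=(np.array(p['mtx'])@q.T).T;return q[:,:2]/q[:,2:]
E
python3 - <<'E'
from h import *
np.set_printoptions(precision=3,suppress=True)
s=imaging.camera('scene');d=imaging.camera('side')
for n,p in(('scene',s),('side',d)):
    print(n,-np.array(p['view'])[:3,:3].T@np.array(p['view'])[:3,3])
    for t in ['timer_center','button_face','marker_center','stop','rail','canister','coin_tube','spectacle_case','desk_bell','loupe','stamp','key_dish']:
        print(t,[(round(r['p'],2),np.round(r['rect']).astype(int).tolist(),np.round(atz(p,r['rect'][0],r['rect'][1],20)[:2]).tolist()) for r in find_in(p,t)[:4]])
cv2.imwrite('pics/a.png',np.vstack([s['img'],]).astype('uint8')[:,:,::-1])
save(d,'b')
E
```

```text
scene [1067.997  145.992 1224.479]
timer_center [(0.74, [213, 186, 27, 34], [410.0, -161.0])]
button_face [(0.21, [344, 267, 12, 9], [601.0, 301.0])]
marker_center [(0.78, [322, 206, 25, 25], [411.0, 210.0])]
stop [(0.91, [343, 169, 55, 32], [251.0, 261.0]), (0.75, [309, 270, 63, 30], [633.0, 199.0]), (0.22, [213, 186, 26, 31], [409.0, -161.0]), (0.19, [237, 270, 23, 30], [677.0, -12.0])]
rail [(0.75, [168, 229, 86, 46], [593.0, -258.0])]
canister [(0.84, [147, 175, 21, 29], [414.0, -394.0]), (0.18, [237, 270, 24, 26], [679.0, -12.0])]
coin_tube [(0.65, [254, 228, 16, 22], [532.0, 8.0]), (0.51, [320, 210, 29, 25], [426.0, 206.0])]
spectacle_case [(0.71, [381, 221, 29, 49], [426.0, 400.0])]
desk_bell [(0.81, [240, 269, 24, 24], [673.0, -5.0])]
loupe [(0.69, [310, 271, 61, 29], [636.0, 201.0])]
stamp [(0.66, [344, 267, 10, 9], [602.0, 301.0]), (0.26, [310, 270, 64, 27], [634.0, 202.0]), (0.17, [238, 270, 22, 26], [677.0, -11.0])]
key_dish [(0.74, [345, 266, 10, 10], [597.0, 304.0]), (0.61, [183, 241, 28, 22], [622.0, -200.0])]
side [392.518 940.067 707.875]
timer_center [(0.58, [272, 188, 44, 28], [405.0, -142.0])]
button_face []
marker_center [(0.97, [265, 269, 28, 44], [418.0, 194.0]), (0.57, [176, 301, 13, 26], [600.0, 294.0]), (0.29, [268, 145, 18, 31], [420.0, -412.0])]
stop [(0.93, [167, 274, 45, 70], [635.0, 214.0]), (0.73, [346, 292, 31, 77], [247.0, 262.0])]
rail []
canister [(0.92, [267, 145, 21, 33], [425.0, -418.0])]
coin_tube [(0.84, [219, 210, 17, 39], [547.0, -33.0])]
spectacle_case [(0.77, [265, 343, 92, 45], [412.0, 395.0]), (0.64, [267, 145, 18, 30], [425.0, -413.0])]
desk_bell [(0.94, [174, 215, 32, 29], [664.0, -8.0])]
loupe [(0.57, [256, 221, 10, 18], [446.0, 16.0])]
stamp [(0.74, [176, 302, 11, 26], [599.0, 297.0])]
key_dish [(0.69, [169, 274, 40, 66], [631.0, 213.0]), (0.52, [203, 181, 23, 16], [610.0, -183.0])]
```

View pics/a.png

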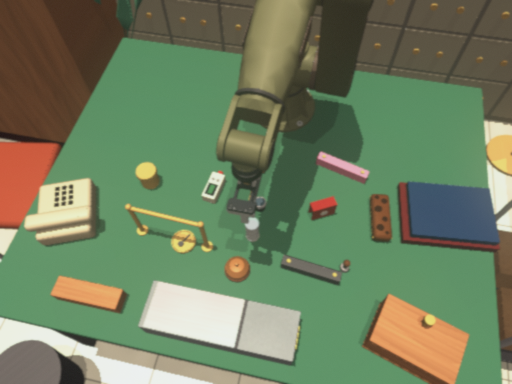

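View pics/b.png

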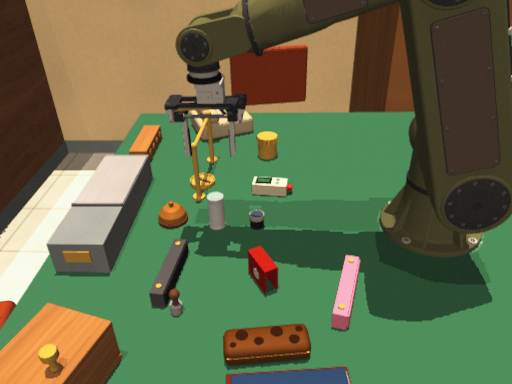

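Candidates:
- Marker: the red U at scene (322,207). The phone handset, the red chair and the orange bricks are not it.
- Stop: the black bar at scene (310,270). The pink look-alike is at (343,167).
- Timer: the ivory box at (213,186). The white phone at (65,210) is not it.

Next, a closer look at the marker.

Run:
```python
from h import *
np.set_printoptions(precision=3,suppress=True)
st=monitor.read_state();print(st['eef_pos'],st['eef_rot'],st['clock'])
s=imaging.camera('scene');d=imaging.camera('side');w=imaging.camera('wrist')
V=np.array(w['view']);print(-V[:3,:3].T@V[:3,3],'\n',V[:3,:3],w['mtx'])
a=cv2.resize(s['img'][180:300,260:400],None,fx=4,fy=4,interpolation=2)[:, :400]
b=cv2.resize(s['img'][165:285,110:230],None,fx=3.33,fy=4,interpolation=2)[:, :400]
cv2.imwrite('pics/c.png',np.hstack([a,b])[:,:,::-1])
for u,v in((131,208),(202,225)):print(atz(s,u,v,166))
```

```text
[549.988  -0.007 224.445] [-3.142 -0.     1.571] 1.3
[550.22   65.854 384.814] 
 [[ 1.    -0.001  0.001]
 [-0.001 -0.972  0.233]
 [ 0.001 -0.233 -0.972]] [[303.9     0.    250.145]
 [  0.    303.9   195.661]
 [  0.      0.      1.   ]]
[ 608.24  -335.448  166.   ]
[ 618.041 -120.16   166.   ]
```

View pics/c.png

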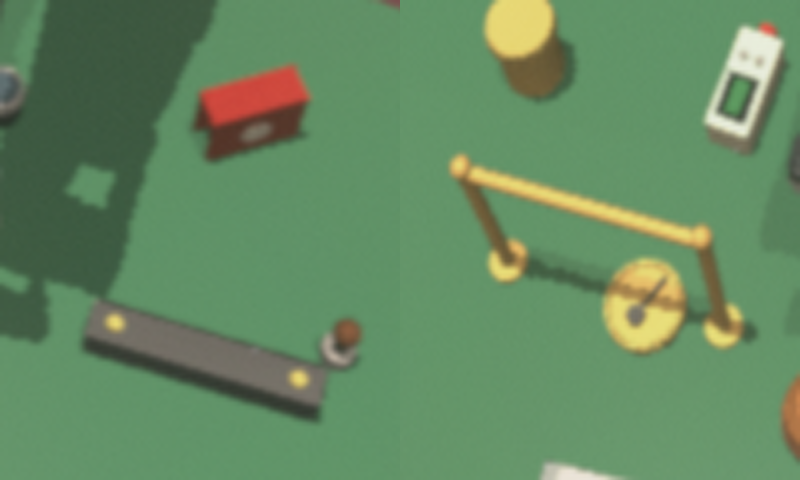

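The crop confirms the choices: the red inverted U at scene (322,207), the black stop with the stamp at its +y end, and the ivory timer with its red button towards the robot. Next I move the wrist camera over the marker.

Request:
{"api": "arm_command", "payload": {
  "steps": [
    [1,50,-33,0,0],
    [1,100,-66,0,0],
    [1,150,-100,0,0],
    [1,200,-135,0,0],
    [1,205,-135,0,0],
    [1,205,-135,0,0],
    [1,205,-135,0,0]
  ],
  "force": 20
}}

```text
clock: 2.33
eef_pos: [415.6, 204.1, 224.3]
eef_rot: [-3.141, 0.0, 1.569]
wrist_force: [-0.3, -0.1, -0.1]
finger_gap: 94.2
finger_force: 0.0
```

```bash
cat >> h.py <<'E'
def rect(p,mask,z):
    """mask pixels -> min-area rectangle on plane z: centre, sizes, long-axis yaw(deg)"""
    n,l,s,_=cv2.connectedComponentsWithStats(mask.astype('uint8'))
    k=1+np.argmax(s[1:,4]);c=max(cv2.findContours((l==k).astype('uint8'),cv2.RETR_EXTERNAL,cv2.CHAIN_APPROX_NONE)[0],key=len)[:,0]
    P=np.array([atz(p,u,v,z)[:2] for u,v in c],np.float32)
    (cx,cy),(a,b),t=cv2.minAreaRect(P)
    if a<b:a,b,t=b,a,t+90
    return np.round([cx,cy,a,b,(t+90)%180-90],1)
def hsv(p): return cv2.cvtColor(p['img'],cv2.COLOR_RGB2HSV).astype(int)
E
python3 - <<'E'
from h import *
w=imaging.camera('wrist');save(w,'d');print(monitor.read_state()['eef_pos'])
h=hsv(w)
red=((h[...,0]<8)|(h[...,0]>172))&(h[...,1]>150)
for vt in(60,120,160,180,200):
  try: print(vt,(red&(h[...,2]>vt)).sum(),rect(w,red&(h[...,2]>vt),64))
  except Exception as e: print(e)
E
```

```text
[415.58422752 204.07010362 224.28987479]
60 2210 [423.1 207.5  82.1  32.6 -60.7]
120 2187 [423.6 206.5  79.9  32.6 -60.7]
160 2040 [423.7 206.2  79.4  32.5 -60.7]
180 1994 [423.5 206.1  79.4  31.8 -60.7]
200 814 [434.5 186.4  34.2  31.9 -60.8]
```

View pics/d.png

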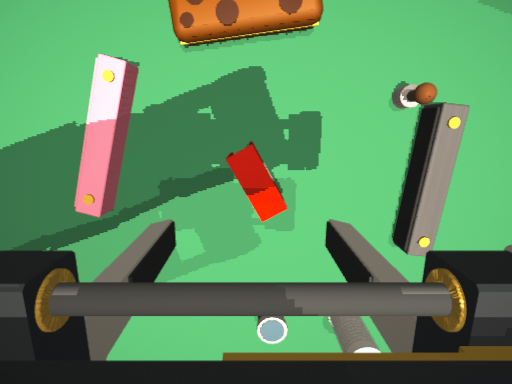

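The marker shows at wrist (257,181), with its long axis at -60.7°. The stop shows at (435,180) and the pink bar at (105,135). I'll grasp the marker across its width.

Request:
{"api": "arm_command", "payload": {
  "steps": [
    [1,2,8,20,-10],
    [1,2,8,40,-20],
    [1,2,8,80,-29.3],
    [1,2,8,120,-29.3],
    [1,2,8,160,-29.3],
    [1,2,8,174,-29.3],
    [1,2,8,174,-29.3],
    [0.6,2,8,174,-29.3],
    [0.2,2,8,174,-29.3],
    [0.2,2,8,174,-29.3],
    [0.2,2,8,174,-29.3],
    [0.2,2,8,174,-29.3]
  ],
  "force": 25
}}

```text
clock: 3.88
eef_pos: [423.0, 207.0, 50.5]
eef_rot: [3.141, 0.0, 2.082]
wrist_force: [-0.5, -0.9, 0.3]
finger_gap: 47.4
finger_force: 0.0
```

Run:
```python
from h import *
st=monitor.read_state();print(st['finger_gap'],st['finger_force'],st['eef_pos'],st['eef_rot'],st['joints'],st['wrist_force'])
```

```text
47.35554299312133 0.0 [423.01179357 207.02355278  50.53200246] [3.14148021e+00 8.88926265e-06 2.08218916e+00] [ 3.77338363e-01  3.61133750e-01  1.89802305e+00  8.05263851e-06
  8.82323238e-01 -1.34059589e-01] [-0.46948035 -0.89712572  0.3066037 ]
```

Request:
{"api": "arm_command", "payload": {
  "steps": [
    [0.2,0,0,0,0],
    [0.2,0,0,0,0],
    [0.2,0,0,0,0],
    [0.2,0,0,0,0]
  ]
}}

```text
clock: 4.38
eef_pos: [423.0, 207.0, 50.4]
eef_rot: [-3.142, -0.0, 2.082]
wrist_force: [-0.5, -0.4, 0.3]
finger_gap: 31.8
finger_force: 25.0
```

Marker gripped. Next: lift, carry it near the rail, and turn the camera along the rail.

Request:
{"api": "arm_command", "payload": {
  "steps": [
    [0.2,0,0,-50,0],
    [0.2,0,0,-100,0],
    [0.2,0,0,-150,0],
    [0.2,0,0,-200,0],
    [0.2,-40,-10,-200,10],
    [0.2,-80,-20,-200,20],
    [0.2,-120,-30,-200,30],
    [0.2,-160,-40,-200,40],
    [0.2,-200,-50,-200,50],
    [0.2,-240,-60,-200,60],
    [0.2,-280,-70,-200,70],
    [0.2,-320,-80,-200,80],
    [0.2,-360,-90,-200,90],
    [0.2,-400,-100,-200,100],
    [0.2,-436,-110,-200,110],
    [0.2,-436,-110,-200,119.3],
    [0.2,-436,-110,-200,119.3],
    [0.2,-436,-110,-200,119.3]
  ]
}}

```text
clock: 6.62
eef_pos: [540.4, -226.7, 250.4]
eef_rot: [-3.142, 0.0, 0.004]
wrist_force: [-0.2, -0.1, -1.2]
finger_gap: 31.9
finger_force: 25.0
```

Run:
```python
from h import *
np.set_printoptions(precision=2,suppress=True)
st=monitor.read_state();print(st['finger_gap'],st['finger_force'],st['eef_pos'],st['eef_rot'])
w=imaging.camera('wrist');save(w,'e')
for n in('rail','key_dish'):
  for r in trace(w,n)[:2]: print(n,r['p'],r['rect'],rect(w,r['region'],160))
```

```text
31.895948080464954 24.999459385871887 [ 540.4  -226.68  250.42] [-3.14  0.    0.  ]
rail 0.61 [263.6, 119.4, 306.7, 37.8] [ 609.8 -239.1  244.8   21.3   87.3]
key_dish 0.79 [234.4, 116.3, 59.2, 58.3] [ 627.8 -214.9   45.3   19.1   87. ]
```

View pics/e.png

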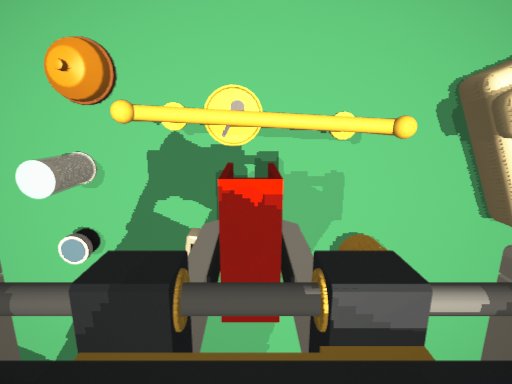

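The rail shows from ball (122,111) to ball (405,127), with the key dish at (233,115) and the marker held at (250,240). I'll fit the bar's axis.

Run:
```python
from h import *
np.set_printoptions(precision=2,suppress=True)
w=imaging.camera('wrist');h=hsv(w)
for u,v in((122,111),(405,127)):print(atz(w,u,v,166))
m=(h[...,0]>15)&(h[...,0]<32)&(h[...,1]>140)&(h[...,2]>90)
pts=[]
for u in list(range(140,155))+list(range(270,325))+list(range(365,385)):
    v=np.where(m[95:140,u])[0]+95
    if len(v)and len(v)<26: pts.append([u,v.mean(),len(v)])
pts=np.array(pts);print(len(pts),np.median(pts[:,2]))
k=np.polyfit(pts[:,0],pts[:,1],1);print(k,np.abs(np.polyval(k,pts[:,0])-pts[:,1]).max())
A=atz(w,122,np.polyval(k,122),160);B=atz(w,405,np.polyval(k,405),160)
print(A,B,(A+B)/2,np.linalg.norm(A-B),np.degrees(np.arctan2(*(A-B)[[1,0]])))
# marker in-grip pitch/offset check: top face, z=TCP+13.6
red=((h[...,0]<8)|(h[...,0]>172))&(h[...,1]>150)&(h[...,2]>60)
print(rect(w,red,264))
v=np.where(red.any(1))[0];c=[np.where(red[r])[0] for r in(185,200,220,250)];print(v[[0,-1]],[(x[0],x[-1]) for x in c])
```

```text
[ 616.94 -128.27  166.  ]
[ 605.16 -349.65  166.  ]
90 15.0
[  0.05 105.57] 0.6025487628805593
[ 616.41 -125.77  160.  ] [ 605.21 -352.62  160.  ] [ 610.81 -239.19  160.  ] 227.1301624503181 87.1730919831497
[ 557.2 -227.8   63.6   32.4    0.2]
[163 321] [(np.int64(218), np.int64(282)), (np.int64(219), np.int64(281)), (np.int64(219), np.int64(281)), (np.int64(219), np.int64(281))]
```

Request:
{"api": "arm_command", "payload": {
  "steps": [
    [0.2,0,0,0,-10],
    [0.2,0,0,0,-20],
    [0.2,0,0,0,-30],
    [0.2,10,2,0,-40],
    [0.2,25,4,0,-50],
    [0.2,40,6,0,-60],
    [0.2,50,8,0,-70],
    [0.2,60,10,0,-80],
    [0.2,70.5,12.3,0,-86.9],
    [0.2,70.5,12.3,0,-86.9],
    [0.2,70.5,12.3,0,-86.9],
    [0.2,70.5,12.3,0,-86.9]
  ]
}}

```text
clock: 8.32
eef_pos: [610.7, -239.3, 250.6]
eef_rot: [3.141, 0.0, 1.515]
wrist_force: [-0.3, -0.6, -1.4]
finger_gap: 31.6
finger_force: 25.0
```

Run:
```python
from h import *
np.set_printoptions(precision=3,suppress=True)
st=monitor.read_state();print(st['eef_pos'],st['eef_rot'])
s=imaging.camera('scene');d=imaging.camera('side');w=imaging.camera('wrist')
f=lambda p,a,b,c,e:cv2.resize(p['img'][a:b,c:e],(400,400),interpolation=2)
cv2.imwrite('pics/f.png',np.hstack([f(d,80,220,150,290),f(w,0,384,64,448)])[:,:,::-1])
```

```text
[ 610.675 -239.263  250.619] [3.141 0.    1.515]
```

View pics/f.png

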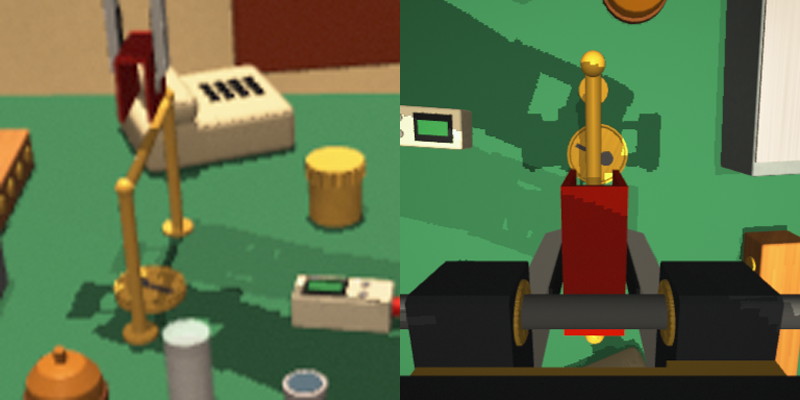

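The wrist view has the bar (col 593 of the crop) centred under the slot (594). Lowering.

Request:
{"api": "arm_command", "payload": {
  "steps": [
    [0.2,0,0,25,0],
    [0.2,0,0,45,0],
    [0.2,0,0,60,0],
    [0.2,0,0,75,0],
    [0.2,0,0,84,0],
    [0.2,0,0,90,0],
    [0.2,0,0,93,0],
    [0.2,0,0,93,0],
    [0.2,0,0,93,0]
  ]
}}

```text
clock: 9.6
eef_pos: [611.1, -239.4, 157.9]
eef_rot: [3.141, 0.0, 1.517]
wrist_force: [-0.4, -0.3, -1.8]
finger_gap: 31.8
finger_force: 25.0
```

Request:
{"api": "arm_command", "payload": {
  "steps": [
    [0.2,0,0,1.5,0],
    [0.2,0,0,1.5,0],
    [0.36,0,0,1.5,0],
    [0.38,0,0,1.5,0],
    [0.42,0,0,1.5,0],
    [0.5,0,0,1.5,0],
    [0.6,0,0,1.5,0],
    [0.6,0,0,1.5,0],
    [0.6,0,0,1.5,0],
    [0.6,0,0,-20,0],
    [0.6,0,0,-60,0],
    [0.6,0,0,-110,0],
    [0.6,0,0,-130,0],
    [0.6,0,0,-130,0]
  ]
}}

```text
clock: 11.35
eef_pos: [611.2, -239.5, 288.8]
eef_rot: [3.139, 0.001, 1.517]
wrist_force: [-0.5, -0.1, -0.9]
finger_gap: 56.1
finger_force: 0.0
```

Run:
```python
from h import *
d=imaging.camera('side');w=imaging.camera('wrist')
f=lambda p,a,b,c,e:cv2.resize(p['img'][a:b,c:e],(400,400),interpolation=2)
cv2.imwrite('pics/g.png',np.hstack([f(d,80,220,150,290),f(w,0,384,64,448)])[:,:,::-1])
```

```text
(no output)
```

View pics/g.png

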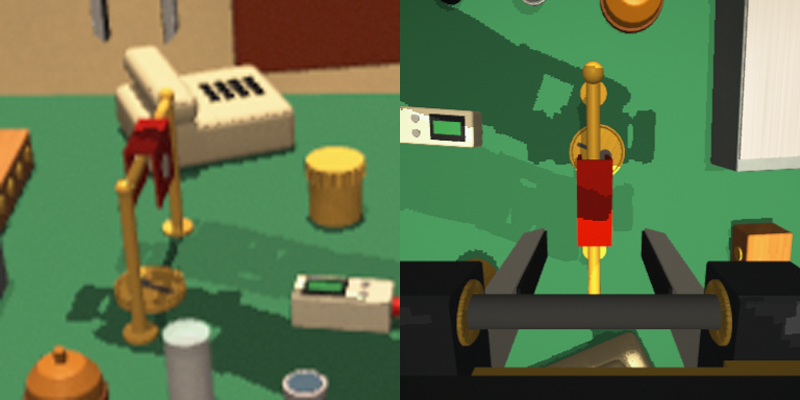

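The marker hangs astride the bar. Next, look at the timer.

Request:
{"api": "arm_command", "payload": {
  "steps": [
    [1,16,-41,0,0],
    [1,32,-82,0,0],
    [1,48,-123,0,0],
    [1,64,-164,0,0],
    [1,78,-205,0,0],
    [1,78,-205,0,0],
    [1,78,-205,0,0],
    [1,78,-205,0,0]
  ]
}}

```text
clock: 12.45
eef_pos: [410.9, -150.6, 286.8]
eef_rot: [-3.14, -0.0, 1.517]
wrist_force: [0.3, 1.0, 0.0]
finger_gap: 93.8
finger_force: 0.0
```

Run:
```python
from h import *
np.set_printoptions(precision=3,suppress=True)
st=monitor.read_state();print(st['eef_pos'],st['eef_rot'])
w=imaging.camera('wrist');save(w,'i');h=hsv(w)
for r in trace(w,'timer_center')[:2]: print(r['p'],np.round(r['rect']),rect(w,r['region'],36))
m=(h[...,1]<70)&(h[...,2]>120); m[240:]=0
for vt in(140,170,200): 
  k=cv2.morphologyEx(((h[...,1]<80)&(h[...,2]>vt)).astype('uint8'),cv2.MORPH_CLOSE,np.ones((25,25)));k[245:]=0
  print(vt,rect(w,k,36))
for r in trace(w,'button_face')[:2]: print(r['p'],np.round(r['rect']),atz(w,*r['rect'][:2],20))
```

```text
[ 410.918 -150.613  286.778] [-3.14  -0.     1.517]
0.8 [251. 179.  82.  37.] [ 406.5 -157.5  112.2   49.2   -6.9]
0.46 [213. 175.  12.  16.] [ 357.8 -149.8   16.8   10.9   85. ]
140 [ 412.5 -159.9   99.4   47.6   -6.8]
170 [ 412.4 -160.6   99.4   46.1   -6.8]
200 [ 412.4 -160.7   99.4   45.8   -7. ]
0.49 [212. 175.  13.  14.] [ 357.169 -153.622   20.   ]
```

View pics/i.png

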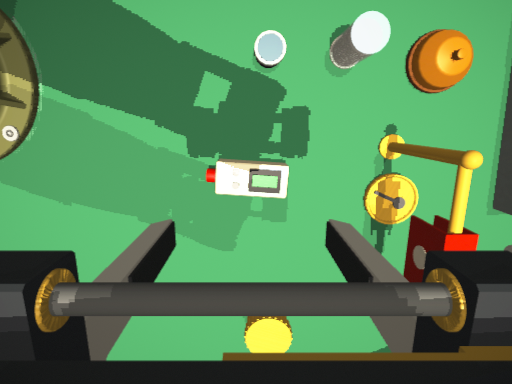

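The timer shows at wrist (251,179), centre (412,-160.5) and yaw -6.9°, with the button at (212,175) on its -x end. Grasping it across its width.

Request:
{"api": "arm_command", "payload": {
  "steps": [
    [1,-10,2,10,-10],
    [1,-10,2,30,-20],
    [1,-10,2,50,-30],
    [1,-10,2,70,-40],
    [1,-10,2,90,-50],
    [1,-10,2,110,-60],
    [1,-10,2,130,-70],
    [1,-10,2,150,-80],
    [1,-10,2,170,-86.2],
    [1,-10,2,190,-86.2],
    [1,-10,2,215,-86.2],
    [1,-10,2,240,-86.2],
    [1,-10,2,262,-86.2],
    [1,-10,2,262,-86.2],
    [1,-10,2,262,-86.2]
  ],
  "force": 20
}}

```text
clock: 14.48
eef_pos: [412.3, -160.7, 26.1]
eef_rot: [-3.141, 0.001, 3.021]
wrist_force: [-0.9, -0.2, -0.2]
finger_gap: 94.1
finger_force: 0.0
```

Request:
{"api": "arm_command", "payload": {
  "steps": [
    [0.3,0,0,0,0],
    [0.3,0,0,0,0],
    [0.3,0,0,0,0],
    [0.3,0,0,0,0],
    [0.3,0,0,0,0],
    [0.3,0,0,0,0],
    [0.3,0,0,0,0]
  ]
}}

```text
clock: 15.35
eef_pos: [411.9, -160.4, 25.5]
eef_rot: [3.142, -0.0, 3.021]
wrist_force: [-0.4, 0.7, 1.8]
finger_gap: 45.6
finger_force: 20.0
```

Request:
{"api": "arm_command", "payload": {
  "steps": [
    [0.3,0,0,-30,0],
    [0.3,0,0,-70,0],
    [0.3,0,0,-120,0],
    [0.3,0,0,-170,0],
    [0.3,0,0,-200,0],
    [0.3,-30,40,-200,0],
    [0.3,-60,80,-200,0],
    [0.3,-90,120,-200,0],
    [0.3,-120,160,-200,0],
    [0.3,-150,200,-200,0],
    [0.3,-180,243,-200,0],
    [0.3,-180,243,-200,0],
    [0.3,-180,243,-200,0],
    [0.3,-180,243,-200,0]
  ]
}}

```text
clock: 17.1
eef_pos: [619.4, 58.2, 225.6]
eef_rot: [-3.141, -0.0, 3.02]
wrist_force: [-0.0, -0.5, -2.3]
finger_gap: 45.4
finger_force: 20.0
```

Run:
```python
from h import *
np.set_printoptions(precision=3,suppress=True)
st=monitor.read_state();print(st['eef_pos'],st['eef_rot'],st['finger_gap'])
w=imaging.camera('wrist');save(w,'j');h=hsv(w)
for r in trace(w,'stop')[:2]:
  print(r['p'],np.round(r['rect']),rect(w,r['region'],40))
  R=cv2.dilate(r['region'].astype('uint8'),np.ones((5,5)))>0
  m=R&(h[...,0]>15)&(h[...,0]<35)&(h[...,1]>130)&(h[...,2]>120)
  n,l,s,c=cv2.connectedComponentsWithStats(m.astype('uint8'))
  for i in range(1,n):
    if s[i,4]>8: print('bolt',c[i],s[i,4],atz(w,*c[i],42))
for r in trace(w,'stamp')[:2]: print(r['p'],np.round(r['rect']),atz(w,*r['rect'][:2],30))
```

```text
[619.361  58.24  225.64 ] [-3.141 -0.     3.02 ] 45.432869062683835
0.73 [374. 174. 157.  36.] [627.9 199.9 180.6  36.9  84. ]
bolt [436.969 176.959] 98 [639.313 270.285  42.   ]
bolt [314.719 179.031] 96 [624.64 130.98  42.  ]
0.66 [456. 140.  50.  25.] [600.893 298.317  30.   ]
```

View pics/j.png

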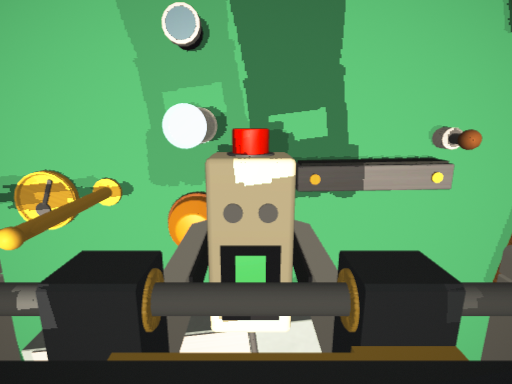

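The stop shows at wrist (374,175), with bolts at (315,179) and (437,177). The stamp is at (456,140), clear of the lane. I'll cross-check the stop pose in the fixed cameras while moving over the lane.

Request:
{"api": "arm_command", "payload": {
  "steps": [
    [0.3,25,35,0,-0.95],
    [0.3,50,70,0,-0.95],
    [0.3,75,105,0,-0.95],
    [0.3,100,141.4,0,-0.95],
    [0.3,100,141.4,40,-0.95],
    [0.3,100,141.4,80,-0.95],
    [0.3,100,141.4,80,-0.95],
    [0.3,100,141.4,80,-0.95]
  ]
}}

```text
clock: 18.25
eef_pos: [538.2, 211.5, 147.4]
eef_rot: [3.141, 0.002, 3.037]
wrist_force: [0.5, -0.4, -1.6]
finger_gap: 46.0
finger_force: 20.0
```

Run:
```python
from h import *
np.set_printoptions(precision=2,suppress=True)
st=monitor.read_state();print(st['eef_pos'],st['eef_rot'],st['finger_gap'])
for n in('scene','side'):
  p=imaging.camera(n);h=hsv(p)
  q=proj(p,[[624.6,131,42],[639.3,270.3,42]]);print(n,q)
  for c in q.round().astype(int):
    x,y=c;W=7
    m=np.zeros(h.shape[:2],bool);m[y-W:y+W+1,x-W:x+W+1]=1
    m&=(h[...,0]>15)&(h[...,0]<35)&(h[...,1]>100)&(h[...,2]>90)
    v,u=np.where(m); print(len(u),u.mean(),v.mean(),atz(p,u.mean(),v.mean(),42) if len(u) else '')
```

```text
[538.25 211.5  147.36] [3.14 0.   3.04] 46.02005800643512
scene [[287.44 260.29]
 [333.38 274.29]]
13 288.38461538461536 260.38461538461536 [624.32 133.82  42.  ]
13 334.38461538461536 274.38461538461536 [638.97 273.2   42.  ]
side [[177.51 242.31]
 [158.06 284.71]]
22 177.5909090909091 242.8181818181818 [624.06 132.86  42.  ]
30 158.16666666666666 285.2 [638.76 271.71  42.  ]
```

All three cameras agree on the stop's pose. Lower to the table.

Request:
{"api": "arm_command", "payload": {
  "steps": [
    [0.3,0,0,30,0],
    [0.3,0,0,60,0],
    [0.3,0,0,90,0],
    [0.3,0,0,110,0],
    [0.3,0,0,117,0],
    [0.3,0,0,120.5,0],
    [0.3,0,0,121.5,0],
    [0.3,0,0,121.5,0],
    [0.3,0,0,121.5,0]
  ]
}}

```text
clock: 19.48
eef_pos: [538.1, 211.7, 25.5]
eef_rot: [3.141, 0.002, 3.038]
wrist_force: [-2.4, -1.8, 6.8]
finger_gap: 45.9
finger_force: 20.0
```

Request:
{"api": "arm_command", "payload": {
  "steps": [
    [0.3,-6,0,-0.5,0],
    [0.3,-12,0,-0.5,0],
    [0.3,-18,0,-0.5,0],
    [0.3,-23,0,-0.5,0],
    [0.3,-25,0,-0.5,0],
    [0.3,-26,0,-0.5,0],
    [0.3,-26,0,-0.5,0]
  ]
}}

```text
clock: 20.35
eef_pos: [563.9, 209.1, 25.5]
eef_rot: [3.141, 0.001, 3.038]
wrist_force: [-4.1, -0.4, 6.9]
finger_gap: 46.3
finger_force: 20.0
```

Request:
{"api": "arm_command", "payload": {
  "steps": [
    [0.3,-0.7,0,0,0],
    [0.3,-1.4,0,0,0],
    [0.3,-2,0,0,0],
    [0.3,-2,0,0,0]
  ]
}}

```text
clock: 20.85
eef_pos: [564.4, 209.0, 25.4]
eef_rot: [-3.141, -0.003, 3.038]
wrist_force: [-16.4, 1.0, 15.5]
finger_gap: 46.0
finger_force: 20.0
```

Firm contact (16 N). Release, rise, and look.

Request:
{"api": "arm_command", "payload": {
  "steps": [
    [0.3,-1,0,-0.5,0],
    [0.55,-1,0,-0.5,0],
    [0.7,-1,0,-0.5,0],
    [0.7,-1,0,-0.5,0],
    [0.7,-1,0,-0.5,0],
    [0.7,0,0,-30,0],
    [0.7,40,0,-80,0],
    [0.7,80,0,-100,0],
    [0.2,100,0,-100,0],
    [0,100,0,-100,0],
    [0,100,0,-100,0],
    [0,100,0,-100,0]
  ],
  "force": 40
}}

```text
clock: 22.35
eef_pos: [466.5, 218.8, 124.1]
eef_rot: [-3.141, -0.0, 3.037]
wrist_force: [0.7, -0.7, 0.3]
finger_gap: 29.2
finger_force: 0.0
```

Run:
```python
from h import *
np.set_printoptions(precision=2,suppress=True)
st=monitor.read_state();print(st['eef_pos'],st['eef_rot'],st['finger_gap'],st['wrist_force'])
w=imaging.camera('wrist');h=hsv(w);d=imaging.camera('side')
for p in(w,d):
  for t,z in(('timer_center',36),('button_face',18),('stop',40)):
    for r in trace(p,t)[:2]: print(t,r['p'],np.round(r['rect']),rect(p,r['region'],z))
f=lambda p,a,b,c,e:cv2.resize(p['img'][a:b,c:e],(400,400),interpolation=2)
cv2.imwrite('pics/k.png',np.hstack([f(d,200,330,130,260),f(w,0,384,64,448)])[:,:,::-1])
```

```text
[466.48 218.8  124.07] [-3.14 -0.    3.04] 29.220012458568966 [ 0.66 -0.72  0.26]
timer_center 0.81 [252. 293.  52. 117.] [514.4 213.2  47.7  45.   -6. ]
button_face 0.65 [253. 240.  19.  20.] [507.2 214.   19.9  18.8  -6. ]
stop 0.66 [252. 342.  91.  27.] [594.7 172.5  22.8  22.6  -6. ]
timer_center 0.94 [202. 276.  58.  34.] [555.3 230.  117.8  73.4  -7.7]
button_face 0.37 [224. 275.   6.   9.] [507.5 216.4  25.9  13.3 -83.9]
stop 0.67 [346. 292.  27.  77.] [249.1 272.4 212.2  34.9  75. ]
stop 0.58 [167. 275.  37.  69.] [624.1 222.6 211.2  46.9  84.1]
```

View pics/k.png

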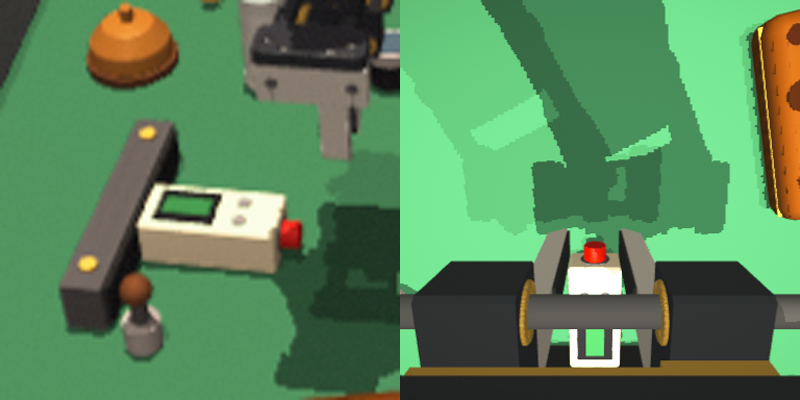

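The timer sits flat and square against the stop, with the button at crop (594,250), centred ahead of the fingers. Lower the closed fingers behind the button, then press.

Request:
{"api": "arm_command", "payload": {
  "steps": [
    [0,0,0,30,0],
    [0,0,0,60,0],
    [0,0,0,85,0],
    [0,0,0,97,0],
    [0,0,0,101,0],
    [0,-8,0,101,0],
    [0,-15,0,101,0],
    [0,-20,0,101,0],
    [0,-22,0,101,0],
    [0,-22,0,101,0]
  ]
}}

```text
clock: 24.0
eef_pos: [487.9, 216.7, 23.5]
eef_rot: [3.142, 0.0, 3.038]
wrist_force: [0.5, -0.3, -0.6]
finger_gap: 0.3
finger_force: 0.0
```

Request:
{"api": "arm_command", "payload": {
  "steps": [
    [0,-1,0,0,0],
    [0,-2,0,0,0],
    [0,-3,0,0,0],
    [0,-4,0,0,0],
    [0,-5,0,0,0],
    [0,-5,0,0,0]
  ]
}}

```text
clock: 24.75
eef_pos: [492.2, 216.3, 23.4]
eef_rot: [-3.141, -0.001, 3.038]
wrist_force: [-5.7, -0.0, 3.9]
finger_gap: 0.2
finger_force: 3.1
```

Request:
{"api": "arm_command", "payload": {
  "steps": [
    [0,-1,0,0,0],
    [0,-2,0,0,0],
    [0,-3,0,0,0],
    [0,-4,0,0,0],
    [0,-5,0,0,0],
    [0,-5.5,0,0,0],
    [0,-5.5,0,0,0]
  ]
}}

```text
clock: 25.62
eef_pos: [496.6, 215.8, 23.4]
eef_rot: [-3.141, -0.004, 3.038]
wrist_force: [-14.6, 1.8, 10.7]
finger_gap: 0.4
finger_force: 7.2
```

Request:
{"api": "arm_command", "payload": {
  "steps": [
    [0,-0.8,0,-0.5,0],
    [0,-1.5,0,-0.8,0],
    [0,-1.5,0,-0.8,0],
    [0,-1.5,0,-0.8,0]
  ]
}}

```text
clock: 26.12
eef_pos: [496.7, 215.7, 23.4]
eef_rot: [-3.14, -0.007, 3.038]
wrist_force: [-21.0, 3.9, 8.9]
finger_gap: 0.5
finger_force: 10.5
```

Run:
```python
from h import *
d=imaging.camera('side')
for t,z in(('timer_center',36),('button_face',18)):
    for r in trace(d,t)[:2]: print(t,r['p'],np.round(r['rect']),rect(d,r['region'],z))
cv2.imwrite('pics/l.png',cv2.resize(d['img'][220:320,130:260],(780,600),interpolation=2)[:,:,::-1])
```

```text
timer_center 0.92 [199. 276.  53.  34.] [559.4 229.2 110.   76.8  -5.9]
```

View pics/l.png

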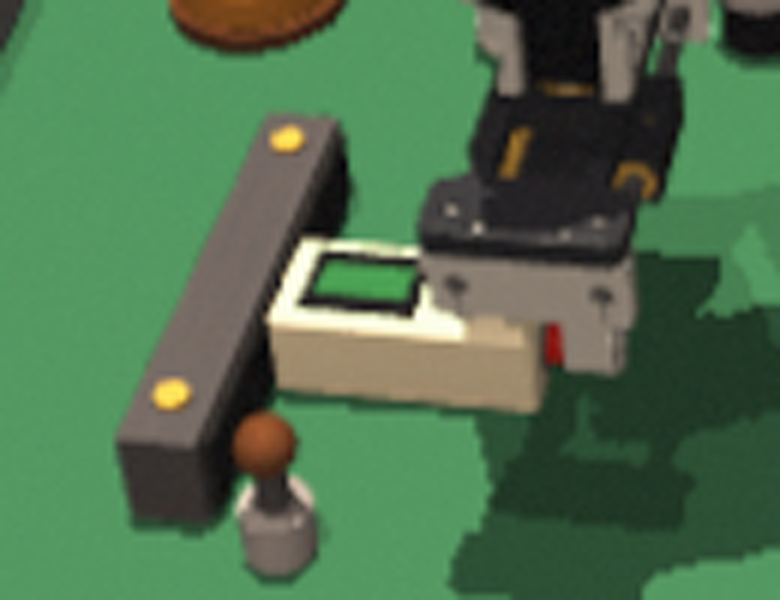

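The force climbs stiffly and only about 7 mm of red shows, so the button is fully in. Hold, then back straight off.

Request:
{"api": "arm_command", "payload": {
  "steps": [
    [0,-0.3,0,0,0],
    [0,-0.3,0,0,0],
    [0,-0.3,0,0,0],
    [0,-0.3,0,0,0],
    [0,-0.3,0,0,0],
    [0,-0.3,0,0,0],
    [0,-0.3,0,0,0],
    [0,-0.3,0,0,0],
    [0,-0.3,0,0,0],
    [0,-0.3,0,0,0],
    [0,-0.3,0,0,0],
    [0,-0.3,0,0,0]
  ]
}}

```text
clock: 27.78
eef_pos: [496.8, 215.7, 23.4]
eef_rot: [-3.14, -0.008, 3.038]
wrist_force: [-22.8, 5.2, 10.2]
finger_gap: 0.7
finger_force: 11.6
```

Request:
{"api": "arm_command", "payload": {
  "steps": [
    [0,2,0,0,0],
    [0,4,0,0,0],
    [0,6,0,0,0],
    [0,8,0,0,0],
    [0,10,0,0,0],
    [0,14,0,0,0],
    [0,25,0,0,0],
    [0,45,0,0,0],
    [0,60,0,-40,0],
    [0,60,0,-90,0],
    [0,60,0,-140,0],
    [0,60,0,-170,0],
    [0,60,0,-170,0],
    [0,60,0,-170,0]
  ]
}}

```text
clock: 29.52
eef_pos: [439.7, 221.5, 193.1]
eef_rot: [-3.141, -0.001, 3.038]
wrist_force: [0.1, 0.0, -0.7]
finger_gap: 0.3
finger_force: 0.0
```

Run:
```python
from h import *
np.set_printoptions(precision=2,suppress=True)
st=monitor.read_state();print(st['eef_pos'],st['wrist_force'],st['clock'])
d=imaging.camera('side');w=imaging.camera('wrist')
for p in(d,w):
  for t,z in(('timer_center',36),('button_face',18),('stamp',30),('marker_center',140)):
    for r in trace(p,t)[:1]: print(t,r['p'],np.round(r['rect']),rect(p,r['region'],z))
f=lambda p,a,b,c,e:cv2.resize(p['img'][a:b,c:e],(400,400),interpolation=2)
cv2.imwrite('pics/m.png',np.hstack([f(d,100,330,100,330),f(w,0,384,64,448)])[:,:,::-1])
```

```text
[439.7  221.51 193.1 ] [ 0.12  0.02 -0.66] 29.525
timer_center 0.56 [203. 276.  53.  33.] [554.9 230.3 115.3  77.4  -4.2]
button_face 0.47 [223. 274.   7.   9.] [507.5 216.6  25.8  13.3 -84.6]
stamp 0.81 [178. 303.  16.  24.] [599.2 305.5  76.   25.4 -70.1]
marker_center 0.53 [200. 137.  15.  30.] [ 611.9 -236.   191.6   49.3  -80.9]
timer_center 0.38 [251. 321.   9.   9.] [604.  203.1  16.3   6.   -5.9]
button_face 0.25 [252. 323.   7.   6.] [616.5 202.5  15.8   5.   -6. ]
```

View pics/m.png

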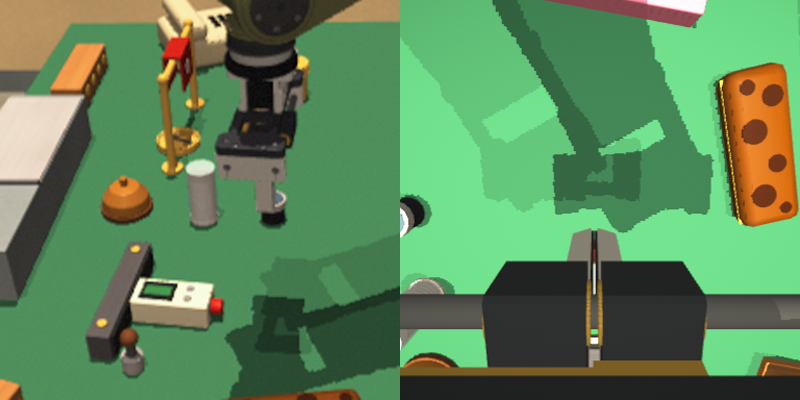

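The picture shows the marker hanging on the rail, the timer against the stop with its button sprung out (217,307), and the bystanders in place. Handing in.

```bash
python3 -c "
from cell import job
print(job.sign_off())"
```

```text
the job is handed in; nothing more can be done
None
```

The job is handed in at about 30 s: the marker hangs on the rail, and the timer sits square against the stop, its button held fully in for over a second and sprung out again. I viewed 12 pictures, two over the limit of 10.

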